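# Round the bend to the checking stop

### The arm

A 6-joint arm with a two-finger parallel gripper is mounted at the origin on the work surface. World frame = base frame: x ahead of the robot, y to its left, z up, the work surface at z = 0. Lengths are in mm, angles in rad, forces in N, time in s.
With the tool pointing down it reaches from about 325 to 900 mm from the base axis. Payload 6.1 kg.
Tool frame: the origin (TCP) lies at the very end of the fingers, on their centre line; the grasp point (between the pads) lies r.pinch_z behind it (r.pinch_z is the distance from the TCP to the grasp point, in mm); z points along the fingers, x is the direction in which the jaws open and shut, and the axes are right-handed (so a half turn about z gives the same grasp; the last joint's range is limited). The gripper opens to 87 mm and grips with 3 to 60 N. Pads are 19 mm wide; open, the fingers measure 117 mm over their backs; the gripper's body (75 mm by 190 mm) begins 51 mm behind the grasp point.
Start: joints at [0.99, 0.22, 1.526, -0, 1.395, -0.126], TCP at [274.549, 561.461, 222.538] pointing down, gripper open.
Joint ranges: [-2.98, 2.98], [-0.91, 2.08], [0.09, 2.57], [-1.24, 4.39], [0.2, 2.65], [-2.68, 2.68]. Speed limits (rad/s): [2.57, 2.57, 3.01, 3.14, 3.14, 3.14].

### API

Orientations are given as a unit quaternion [x, y, z, w].
In Python, from workcell import r, optics, nets gives the robot as it stands.
- The arm moves only by the tool arm_command, never from a script. Its argument "steps" is a list of rows, each a list of 3 entries, a list of its own where there are three numbers: the opening in per cent of the stroke, from 0 (shut) to 100 (fully open), then the shift along the tool's x, y, z in units of 25 mm (1.0 is 25 mm), then the turn, a rotation vector about the tool's x, y, z in units of 6 degrees (1.0 is 6 degrees). In form: [[hand, [x, y, z], [ax, ay, az]], ...]. A call has exactly 10 rows; each row is the pose to reach, as a shift and turn from the pose commanded when the call began, along the tool's axes at that moment; what a row does not reach only later rows make up. A row lasts 1/12 s, in which the tool goes at most 41.7 mm and 7.16 degrees, less where a joint would pass 70% of its speed; a pose out of reach is approached as far as the arm can. A call with a gripper value outside its range is refused whole. The fingers move at their own pace and stop on an object; "newtons" is the grip in N (left out, the last holds). Time passes only in rows, so rows that repeat a pose let the fingers close, or fill a call up. It gives the time, the measured TCP pose, the force and the opening at its end, in the units of the state.
- r.state(): the state, without advancing time (a new reading comes with each control period).
- optics.grab_frame(name): name is "scene" or "top"; returns a dict with "img" (400x640x3 uint8, red, green, blue), "K" (3x3 intrinsics, pixels), "dist_coeffs" ([k1, k2, p1, p2, k3] as OpenCV has them; the pictures are not rectified), "camera_from_world" (4x4, takes a point from world to camera coordinates). Camera axes: x right, y down, z forward; pixel columns grow to the right and rows downward; lengths in mm; the calibration is good to about 2 mm. A picture is of the moment at which its call begins. There is no depth.
- r.job_done(): hands the job in, once; it reports no verdict.
Trained networks look in the newest picture that a camera, given by its name, has taken for a name from the list of things; names that differ only in an ending like _2 or _b are one class to them, and where a whole thing is asked for, a point or a joint stands for the part that bears it (a point fixed in the world has none). Each returns a list of dicts, best first, with "conf" (0 to 1); they miss things now and then, are a little off and sometimes report something else, mostly with a low value. They report only what shows in the picture. A call takes as long as a camera call. They do not tell look-alikes from the thing itself.
- nets.recognise(target, camera): "extent" ([left, top, width, height] in pixels, round what is visible of it).
- nets.outline_of(target, camera): "mask" (400x640 bool, what is visible of it) and "extent" ([left, top, width, height] in pixels, round what is visible of it).
The state is a dict: "time_s": time; "q": joint angles; "qvel": joint speeds; "effort": joint torques, N m; "position": TCP position; "orientation": TCP orientation; "contact_force": force on the tool from outside, world axes, zero at the start; "torque": the same for the moment, N m; "gripper_width": opening from 0.0 (shut) to 1.0 (fully open).
Only numpy, scipy, OpenCV 4.12 (cv2) and the standard library are available. Lean on these libraries where they do the work, as an engineer would, in place of code of your own. Each camera call takes 0.05 s, during which the arm holds its last target. There are 200 camera calls.

### The job

On the repair bench a carrier with a toothed white wheel stands in the entry leg of the steel-railed corner guide. Push it along the lane, round the bend and fully home against the rubber end stop, keeping it upright and down on the lane floor all the way; leave the spare carrier with the bare spindle, which stands on the same plate outside the lane, where it is.

Things in the scene. Friction and masses are not known exactly. Their poses are not given: they have to be found in the camera images.
- carrier_mid (a point): Carrier to push: loose upright disc of slippery black plastic (friction about 0.2), 64 mm diameter, 26 mm high; on top a white toothed wheel (51 mm wide, 14 mm high) and hub (18 mm wide, 10 mm high); 50 mm high in all, 0.15 to 0.31 kg. Point: its centre, 25 mm over its underside (31 mm over the table); z up. Starts in the entry leg, 50 to 115 mm before the bend, within 4 mm of the centre line.
- guide: Fixed grey plate 6 mm thick with a lane 74 mm wide between steel rails 7 mm thick, 20 mm high (top 26 mm over the table). Origin: bend centre at table height; z up. Lane centre line (mm): entry leg at x = -95 from its open end y = 190 along -y to y = 0; quarter circle, radius 95 about the origin, from (-95, 0) to (0, -95); exit leg at y = -95 along +x to the stop.
- home (a point): Where the carrier's centre is when it touches the rubber end stop on the lane's centre line: (70, -95, 31) mm in the guide's frame, with the same axes. The stop's face, at x = 102 mm there, closes the exit leg across its whole width; stop block top 32 mm above the table.
- spare_mid (a point): Spare carrier, to be left alone: the same loose black disc (64 mm diameter, 26 mm high) with only a bare steel spindle 11 mm in diameter on top, 50 mm high in all. It stands on the plate inside the corner, outside the lane. The point is its centre, 25 mm above its underside.
Not all that is in view belongs to the job. What is shaped like the part that bears carrier_mid but brown or red is not meant.

How it is judged (in metres and radians):
On the way:
1. the carrier goes round through the bend of the lane (x of carrier_mid in the frame of guide below -0.04 m and y of carrier_mid in the frame of guide below -0.04 m and z of carrier_mid in the frame of guide below 0.043 m), for 0.1 s.
At the end, for the whole second after the job is handed in: The wheel carrier rests upright (within 10 degrees) on the lane floor at the end stop, its centre within 15 mm of its home point, at rest, and the spare carrier is within 20 mm of where it began (horizontal distance between carrier_mid and home below 0.015 m and z of carrier_mid in the frame of guide below 0.037 m and angle between carrier_mid's own z axis and vertical below 0.17 rad and linear speed of carrier below 0.02 m/s and distance of spare_mid from where it was at the start of the episode below 0.02 m); the robot touches nothing.
It fails at once if the wheel carrier is lifted more than about 15 mm off the lane floor (z of carrier_mid in the frame of guide above 0.046 m).
It fails at once if the wheel carrier is tipped by more than 25 degrees (angle between carrier_mid's own z axis and vertical above 0.436 rad).
It fails at once if the spare carrier is moved by more than 20 mm (distance of spare_mid from where it was at the start of the episode above 0.02 m).
It also fails if it takes over 42 s, if anything falls off the work surface, if the arm or the gripper's body presses on something with over 40 N, if the wrist force passes 120 N, or if a joint passes its speed limit or range.

## Working session

There is one attempt and no reset: what is moved stays moved. The work goes in short steps, Python scripts to look and compute and a tool call to move; the robot and the scene stay as the last step left them, time stands still between calls to the robot, and variables do not carry over. Pictures are saved under pics/ and viewed, about 8 in all and at most 12, crops included, and the job is handed in when it is done.

Besides the shell and the picture viewer there is one more tool, called as name([rows], argument=value, ...), one row to a line, values as JSON. arm_command: Moves the arm, as the interface text tells. Its arguments: {"type":"object","properties":{"steps":{"type":"array","items":{"type":"array"}},"newtons":{"type":"number"}},"required":["steps"]}

```bash
mkdir -p pics; python3 - <<'E'
from workcell import r, optics, nets
import cv2, json, numpy as np
for c in ("top","scene"):
    f=optics.grab_frame(c); cv2.imwrite(f"pics/{c}0.png",f["img"][:,:,::-1])
    np.savez(f"{c}.npz",**f)
    for n in ("carrier_mid","guide","spare_mid"):
        print(c,n,[(np.round(d["extent"]).tolist(),round(d["conf"],2)) for d in nets.recognise(n,c)])
    print(np.round(np.linalg.inv(f["camera_from_world"]),3).tolist())
s=r.state();print({k:np.round(v,3).tolist() for k,v in s.items()}, r.pinch_z)
E
```

```text
top carrier_mid [([282.0, 280.0, 34.0, 40.0], 0.9), ([277.0, 197.0, 39.0, 36.0], 0.75), ([224.0, 281.0, 39.0, 36.0], 0.68)]
top guide [([220.0, 87.0, 201.0, 171.0], 0.71)]
top spare_mid [([217.0, 81.0, 204.0, 177.0], 0.67), ([272.0, 105.0, 38.0, 39.0], 0.65)]
[[-0.007, -0.997, 0.079, 462.278], [-1.0, 0.006, -0.005, 46.039], [0.004, -0.079, -0.997, 709.02], [0.0, 0.0, 0.0, 1.0]]
scene carrier_mid [([303.0, 180.0, 35.0, 37.0], 0.95), ([309.0, 117.0, 28.0, 23.0], 0.87), ([262.0, 134.0, 33.0, 29.0], 0.81)]
scene guide [([214.0, 164.0, 230.0, 195.0], 0.6)]
scene spare_mid [([352.0, 242.0, 40.0, 45.0], 0.94)]
[[0.515, 0.733, -0.445, 832.467], [0.857, -0.446, 0.257, -108.002], [-0.01, -0.514, -0.858, 655.48], [0.0, 0.0, 0.0, 1.0]]
{'time_s': 0.4, 'q': [0.99, 0.221, 1.527, 0.0, 1.395, -0.126], 'qvel': [0.0, -0.001, -0.002, -0.002, 0.001, 0.001], 'effort': [0.001, -49.387, -38.708, 0.07, 0.05, -0.0], 'position': [274.501, 561.39, 222.379], 'orientation': [0.848, 0.529, -0.0, 0.0], 'contact_force': [1.181, 0.249, -0.375], 'torque': [-0.009, 0.006, -0.051], 'gripper_width': 1.001} 18.700000000000003
```

View pics/top0.png

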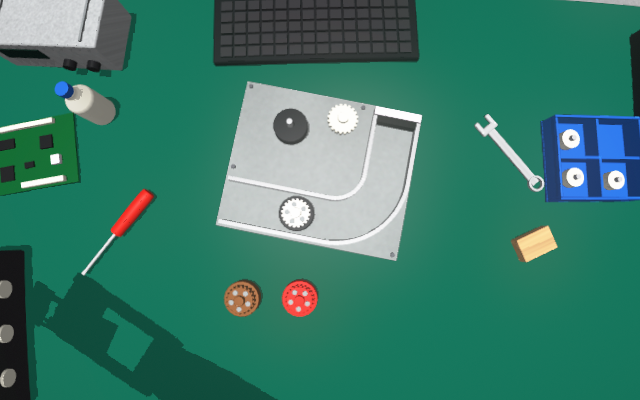

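View pics/scene0.png

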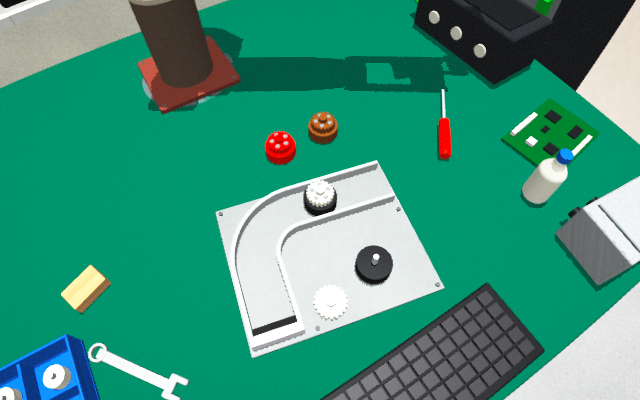

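The top view shows the lane entry at the left (218–229, 179–223), the target carrier at (296,212), the bend at the lower right and the stop at (397,118). The spare is at (290,126), a loose wheel lies on the plate at (343,118), and the brown and red look-alikes are outside. The scene view agrees: carrier (320,197), spare (374,263).

```bash
cat > h.py <<'E'
import numpy as np, cv2
from scipy.optimize import minimize, least_squares
def proj(f,P):
    P=np.asarray(P,float).reshape(-1,3); T=f["camera_from_world"]
    rv=cv2.Rodrigues(T[:3,:3])[0]
    return cv2.projectPoints(P,rv,T[:3,3],f["K"],f["dist_coeffs"])[0][:,0]
def G(g,P):
    P=np.asarray(P,float).reshape(-1,3); c,s=np.cos(g[2]),np.sin(g[2])
    return np.c_[g[0]+c*P[:,0]-s*P[:,1], g[1]+s*P[:,0]+c*P[:,1], P[:,2]]
def rail(off,z,exit_to=100):  # off>0 outward from bend centre
    R=95+off; a=np.linspace(np.pi,1.5*np.pi,40)
    p=[(-R,y) for y in np.linspace(186,2,50)]+[(R*np.cos(t),R*np.sin(t)) for t in a]+[(x,-R) for x in np.linspace(2,exit_to,25)]
    return np.c_[np.array(p),np.full(len(p),z)]
def carr(c,rings=((32,6),(32,32),(25.5,46),(9,56))):
    t=np.linspace(0,2*np.pi,48,endpoint=False)
    return np.vstack([np.c_[c[0]+R*np.cos(t),c[1]+R*np.sin(t),np.full(48,z)] for R,z in rings])
def fitc(obs,c0,rings=((32,6),(32,32),(25.5,46),(9,56))): # obs: [(frame,extent)]
    def e(c):
        o=[]
        for f,b in obs:
            p=proj(f,carr(c,rings)); lo,hi=p.min(0),p.max(0)
            o+=[*((lo+hi)/2-[b[0]+b[2]/2,b[1]+b[3]/2])]
        return o
    s=least_squares(e,c0); return s.x,s.fun
E
python3 - <<'E'
from h import *
F={c:dict(np.load(c+".npz")) for c in ("top","scene")}
gray={c:cv2.GaussianBlur(f["img"].min(2).astype(np.float32),(0,0),1.0) for c,f in F.items()}
def samp(c,P):
    p=proj(F[c],P).astype(np.float32); return cv2.remap(gray[c],p[:,:1].copy(),p[:,1:].copy(),1).ravel()
# initial guess: back-project by least squares on hand-picked rail points
hp=[((-132,190,26),(219,221)),((-58,190,26),(229,180)),((-139,190,26),(218,223)),((102,-58,26),(377,110)),((102,-132,26),(419,118))]
g0=least_squares(lambda g:(proj(F["top"],G(g,[a for a,_ in hp]))-[b for _,b in hp]).ravel(),[500,50,0]).x
print("g0",g0)
def cost(g,cs):
    t=0
    for c in cs:
        for o,fl in ((-40.5,-30),(40.5,30)):
            t-=np.mean(np.minimum(samp(c,G(g,rail(o,26))),235))
    return t
res={}
for cs in (["top"],["scene"],["top","scene"]):
    b=min((minimize(cost,g0+d,args=(cs,),method="Nelder-Mead",options=dict(initial_simplex=g0+d+np.array([[0,0,0],[6,0,0],[0,6,0],[0,0,.05]]))) for d in ([0,0,0],[4,4,0],[-4,-4,0],[4,-4,.02],[-4,4,-.02])),key=lambda s:s.fun)
    print(cs,np.round(b.x,3),round(b.fun,1)); g=b.x
    res[str(cs)]=g
np.save("g.npy",g)
c,e=fitc([(F["top"],(277,197,39,36)),(F["scene"],(303,180,35,37))],[450,70])
print("carrier",c,e)
for k in F: print(k, fitc([(F[k],(277,197,39,36) if k=="top" else (303,180,35,37))],[450,70])[0])
def inv(g,p): d=np.array(p)-g[:2]; cc,s=np.cos(g[2]),np.sin(g[2]); return np.array([cc*d[0]+s*d[1],-s*d[0]+cc*d[1]])
print("carrier in guide",inv(g,c))
sp,e=fitc([(F["top"],(272,105,38,39)),(F["scene"],(352,242,40,45))],[550,70],((32,6),(32,32),(5.5,56)))
print("spare",sp,e,inv(g,sp))
out=[]
for k,f in F.items():
    im=cv2.resize(f["img"][:,:,::-1],None,fx=2,fy=2,interpolation=2)
    for P,col in [(rail(o,26),(0,0,255)) for o in(-37,-44,37,44)]and[(G(g,rail(o,26)),(0,0,255)) for o in(-37,-44,37,44)]+[(G(g,rail(0,6)),(255,0,0)),(carr(c),(0,255,0)),(carr(sp,((32,32),)),(255,0,255))]:
        for u,v in proj(f,P): cv2.circle(im,(int(2*u+.5),int(2*v+.5)),0,col,-1)
    out.append(im[150:530,420:860] if k=="top" else im[310:710,420:890])
h=max(o.shape[0] for o in out)
im=np.hstack([cv2.copyMakeBorder(o,0,h-o.shape[0],0,0,0) for o in out]); 
cv2.imwrite("pics/ov.png",cv2.resize(im,(800,int(im.shape[0]*800/im.shape[1])),interpolation=cv2.INTER_AREA))
E
```

```text
g0 [ 5.92468705e+02  1.25307983e+01 -1.52213651e-01]
['top'] [ 5.81864e+02  1.50890e+01 -2.06000e-01] -466.6
['scene'] [ 5.82637e+02  1.61260e+01 -2.03000e-01] -467.7
['top', 'scene'] [ 5.82284e+02  1.48830e+01 -2.04000e-01] -934.1
carrier [498.68834165  87.41576642] [-1.14090314 -1.24307586 -1.6649044  -0.58412631]
top [496.40022984  85.33406481]
scene [501.42814453  89.42768992]
carrier in guide [-96.55631054  54.09401403]
spare [663.47885017  95.95963041] [-0.26254482  1.20014328  0.35133948  1.10581821] [63.0864066  95.84460893]
```

View pics/ov.png

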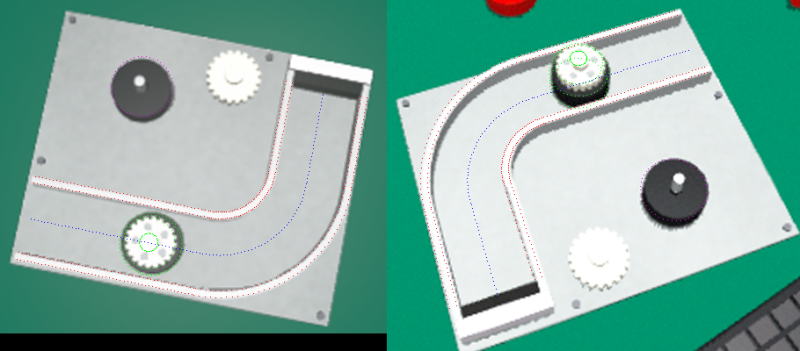

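```bash
cat >> h.py <<'E'
from scipy.spatial.transform import Rotation as Rn
g=np.array([582.3,14.9,-0.204]) 
def pathpt(s): # guide centreline, s=0 at bend start (-95,0), negative in the entry leg
    L=95*np.pi/2
    if s<0: return np.array([-95,-s])
    if s<L: t=np.pi+s/95; return 95*np.array([np.cos(t),np.sin(t)])
    return np.array([s-L,-95.])
def pose(s,z,d=40.3):
    p=pathpt(s); from scipy.optimize import brentq
    c=pathpt(brentq(lambda u:np.hypot(*(pathpt(u)-p))-d,s,s+80)); h=c-p
    a=np.arctan2(h[1],h[0])+g[2]   # push direction = tool y
    w=G(g,[p[0],p[1],z])[0]
    X=np.array([-np.sin(a),np.cos(a),0]); Y=np.array([np.cos(a),np.sin(a),0])
    return w,Rn.from_matrix(np.c_[X,Y,[0,0,-1]])
def rows(p0,R0,wps,hand):
    o=[]
    for w,R in wps:
        o.append([hand,np.round(R0.inv().apply(w-p0)/25,2).tolist(),np.round(np.degrees((R0.inv()*R).as_rotvec())/6,2).tolist()])
    return o
E
python3 - <<'E'
from h import *
from workcell import r
s=r.state(); p=np.array(s["position"]);R=Rn.from_quat(s["orientation"])
print(rows(p,R,[pose(-122,100)],20)[0], pose(-122,100)[0])
w,R2=pose(-122,100)
# pushes in 6 calls, from (s=-122,z=14), in 10 rows; s end: home s=149.2+70-40.3=178.9
S=[-122,-70,-20,30,80,125,160]
p,R=pose(-122,14)
for a,b in zip(S,S[1:]):
    print(a,b)
    wp=[pose(a+(b-a)*i/10,14) for i in range(1,11)]
    for x in rows(*pose(a,14),wp,20): print(x)
E
```

```text
[20, [-10.44, 15.77, 4.9], [0.0, 0.0, 12.61]] [513.98564977 153.61607532 100.        ]
-122 -70
[20, [-0.0, 0.21, 0.0], [0.0, 0.0, 0.0]]
[20, [-0.0, 0.42, 0.0], [0.0, 0.0, 0.0]]
[20, [-0.0, 0.62, 0.0], [0.0, 0.0, 0.0]]
[20, [-0.0, 0.83, 0.0], [0.0, 0.0, 0.0]]
[20, [0.0, 1.04, 0.0], [0.0, 0.0, 0.0]]
[20, [-0.0, 1.25, 0.0], [0.0, 0.0, 0.0]]
[20, [-0.0, 1.46, 0.0], [0.0, 0.0, 0.0]]
[20, [-0.0, 1.66, 0.0], [0.0, 0.0, 0.0]]
[20, [-0.0, 1.87, 0.0], [0.0, 0.0, 0.0]]
[20, [0.0, 2.08, 0.0], [0.0, 0.0, 0.0]]
-70 -20
[20, [-0.0, 0.2, 0.0], [0.0, 0.0, 0.0]]
[20, [-0.0, 0.4, 0.0], [0.0, 0.0, 0.0]]
[20, [-0.0, 0.6, 0.0], [0.0, 0.0, 0.0]]
[20, [-0.0, 0.8, 0.0], [0.0, 0.0, 0.0]]
[20, [-0.0, 1.0, 0.0], [0.0, 0.0, 0.0]]
[20, [-0.0, 1.2, 0.0], [0.0, 0.0, -0.0]]
[20, [-0.0, 1.4, 0.0], [0.0, 0.0, -0.04]]
[20, [-0.0, 1.6, 0.0], [0.0, 0.0, -0.13]]
[20, [-0.0, 1.8, 0.0], [0.0, 0.0, -0.29]]
[20, [-0.0, 2.0, 0.0], [0.0, 0.0, -0.52]]
-20 30
[20, [-0.01, 0.2, 0.0], [0.0, 0.0, -0.29]]
[20, [-0.02, 0.4, 0.0], [0.0, 0.0, -0.64]]
[20, [-0.03, 0.6, 0.0], [0.0, 0.0, -1.05]]
[20, [-0.04, 0.8, 0.0], [0.0, 0.0, -1.52]]

[... 887 characters left out ...]
0.09, 0.89, 0.0], [0.0, 0.0, -2.26]]
[20, [-0.08, 1.07, 0.0], [0.0, 0.0, -2.71]]
[20, [-0.06, 1.25, 0.0], [0.0, 0.0, -3.16]]
[20, [-0.03, 1.43, 0.0], [0.0, 0.0, -3.55]]
[20, [-0.0, 1.61, 0.0], [0.0, 0.0, -3.89]]
[20, [0.04, 1.78, 0.0], [0.0, 0.0, -4.19]]
125 160
[20, [-0.02, 0.14, 0.0], [0.0, 0.0, -0.19]]
[20, [-0.04, 0.28, 0.0], [0.0, 0.0, -0.36]]
[20, [-0.05, 0.42, 0.0], [0.0, 0.0, -0.49]]
[20, [-0.06, 0.56, 0.0], [0.0, 0.0, -0.6]]
[20, [-0.06, 0.7, 0.0], [0.0, 0.0, -0.67]]
[20, [-0.06, 0.84, 0.0], [0.0, 0.0, -0.72]]
[20, [-0.05, 0.98, 0.0], [0.0, 0.0, -0.73]]
[20, [-0.04, 1.12, 0.0], [0.0, 0.0, -0.73]]
[20, [-0.03, 1.26, 0.0], [0.0, 0.0, -0.73]]
[20, [-0.02, 1.39, 0.0], [0.0, 0.0, -0.73]]
```

arm_command([
  [20, [-0.9, 1.4, 0.4], [0, 0, 1.1]],
  [20, [-1.8, 2.8, 0.8], [0, 0, 2.2]],
  [20, [-2.7, 4.2, 1.2], [0, 0, 3.3]],
  [20, [-3.6, 5.6, 1.6], [0, 0, 4.4]],
  [20, [-4.6, 7.0, 2.1], [0, 0, 5.5]],
  [20, [-5.6, 8.4, 2.6], [0, 0, 6.6]],
  [20, [-6.6, 9.8, 3.1], [0, 0, 7.7]],
  [20, [-7.6, 11.4, 3.6], [0, 0, 8.8]],
  [20, [-8.5, 12.8, 4.0], [0, 0, 9.9]],
  [20, [-9.4, 14.2, 4.4], [0, 0, 11.0]],
])

```text
time_s: 1.23
position: [479.3, 211.9, 117.9]
orientation: [1.0, -0.021, 0.0, -0.0]
contact_force: [1.0, 0.6, 1.0]
gripper_width: 0.327
```

```bash
python3 - <<'E'
from h import *
from workcell import r
s=r.state(); p=np.array(s["position"]);R=Rn.from_quat(s["orientation"])
print(s["time_s"],p,s["gripper_width"],rows(p,R,[pose(-122,60),pose(-122,14)],20))
E
```

```text
1.2333 [479.25033485 211.94524697 117.87091438] 0.3273075248992715 [[20, [1.48, 2.27, 2.32], [-0.0, -0.01, 1.55]], [20, [1.48, 2.27, 4.16], [-0.0, -0.01, 1.55]]]
```

arm_command([
  [20, [0.5, 0.8, 0.5], [0, 0, 0.8]],
  [20, [1.0, 1.6, 1.0], [0, 0, 1.6]],
  [20, [1.0, 1.6, 1.5], [0, 0, 1.6]],
  [20, [1.0, 1.6, 2.0], [0, 0, 1.6]],
  [20, [1.0, 1.6, 2.0], [0, 0, 1.6]],
  [20, [1.0, 1.6, 2.0], [0, 0, 1.6]],
  [20, [1.0, 1.6, 2.0], [0, 0, 1.6]],
  [20, [1.0, 1.6, 2.0], [0, 0, 1.6]],
  [20, [1.0, 1.6, 2.0], [0, 0, 1.6]],
  [20, [1.0, 1.6, 2.0], [0, 0, 1.6]],
])

```text
time_s: 2.07
position: [502.4, 173.4, 68.8]
orientation: [0.995, -0.101, 0.001, -0.0]
contact_force: [0.8, 0.7, 0.6]
gripper_width: 0.201
```

```bash
cat > look.py <<'E'
import sys
from h import *
from workcell import r, optics
s=r.state(); p=np.array(s["position"]);R=Rn.from_quat(s["orientation"])
print(s["time_s"],p,s["gripper_width"],rows(p,R,[pose(-122,14)],20))
ims=[]
for k,(y,x) in {"top":((50,300),(190,440)),"scene":((130,380),(190,470))}.items():
    f=optics.grab_frame(k); im=f["img"][y[0]:y[1],x[0]:x[1],::-1]
    ims.append(cv2.resize(im,None,fx=1.5,fy=1.5))
cv2.imwrite(sys.argv[1],np.hstack(ims))
E
python3 look.py pics/a1.png
```

```text
2.0667 [502.40459812 173.43481392  68.78199266] 0.20076884236303194 [[20, [0.61, 0.68, 2.19], [-0.0, -0.01, 0.02]]]
```

View pics/a1.png

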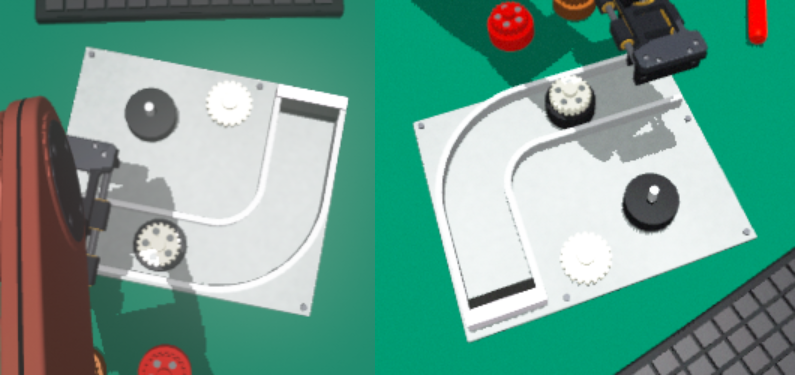

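The carrier is untouched and the gripper is over the entry. Align over the lane and lower behind the carrier.

arm_command([
  [20, [0.3, 0.3, 0], [0, 0, 0]],
  [20, [0.6, 0.6, 0], [0, 0, 0]],
  [20, [0.6, 0.6, 0.2], [0, 0, 0]],
  [20, [0.6, 0.6, 0.6], [0, 0, 0]],
  [20, [0.6, 0.6, 1.0], [0, 0, 0]],
  [20, [0.6, 0.6, 1.4], [0, 0, 0]],
  [20, [0.6, 0.6, 1.8], [0, 0, 0]],
  [20, [0.6, 0.6, 2.1], [0, 0, 0]],
  [20, [0.6, 0.6, 2.2], [0, 0, 0]],
  [20, [0.6, 0.6, 2.2], [0, 0, 0]],
])

```text
time_s: 3.0
position: [512.7, 155.1, 11.7]
orientation: [0.995, -0.101, -0.001, 0.0]
contact_force: [-0.2, 0.1, -0.1]
gripper_width: 0.198
```

```bash
cat > nx.py <<'E'
import sys
from h import *
from workcell import r
from scipy.optimize import minimize_scalar
s=r.state(); p=np.array(s["position"]);R=Rn.from_quat(s["orientation"])
L=np.linspace(-150,200,3501); a=L[np.argmin([np.hypot(*(G(g,[*pathpt(u),0])[0]-p)[:2]) for u in L])]
b=float(sys.argv[1]); print("t",s["time_s"],"s now",a,"F",np.round(s["contact_force"],1),p.round(1))
for x in rows(p,R,[pose(a+(b-a)*min(i,8)/8,14) for i in range(1,11)],20): print(x)
E
python3 nx.py -45
```

```text
t 3.0 s now -123.2 F [-0.2  0.1 -0.1] [512.7 155.1  11.7]
[20, [0.06, 0.39, -0.09], [0.01, 0.02, 0.01]]
[20, [0.06, 0.78, -0.09], [0.01, 0.02, 0.01]]
[20, [0.06, 1.17, -0.09], [0.01, 0.02, 0.01]]
[20, [0.06, 1.56, -0.09], [0.01, 0.02, 0.01]]
[20, [0.06, 1.96, -0.09], [0.01, 0.02, 0.01]]
[20, [0.06, 2.35, -0.09], [0.01, 0.02, 0.01]]
[20, [0.06, 2.74, -0.09], [0.01, 0.02, 0.01]]
[20, [0.06, 3.13, -0.09], [0.01, 0.02, 0.01]]
[20, [0.06, 3.13, -0.09], [0.01, 0.02, 0.01]]
[20, [0.06, 3.13, -0.09], [0.01, 0.02, 0.01]]
```

arm_command([
  [20, [0.06, 0.3, -0.1], [0, 0, 0]],
  [20, [0.06, 0.6, -0.1], [0, 0, 0]],
  [20, [0.06, 0.9, -0.1], [0, 0, 0]],
  [20, [0.06, 1.2, -0.1], [0, 0, 0]],
  [20, [0.06, 1.5, -0.1], [0, 0, 0]],
  [20, [0.06, 1.75, -0.1], [0, 0, 0]],
  [20, [0.06, 2.0, -0.1], [0, 0, 0]],
  [20, [0.06, 2.25, -0.1], [0, 0, 0]],
  [20, [0.06, 2.5, -0.1], [0, 0, 0]],
  [20, [0.06, 2.7, -0.1], [0, 0, 0]],
])

```text
time_s: 3.83
position: [501.4, 88.0, 15.6]
orientation: [0.995, -0.102, 0.0, 0.0]
contact_force: [0.3, 1.0, 0.2]
gripper_width: 0.205
```

```bash
python3 nx.py -5; python3 look.py pics/a2.png
```

```text
t 3.8333 s now -55.19999999999999 F [0.3 1.  0.2] [501.4  88.   15.6]
[20, [-0.04, 0.25, 0.06], [0.0, -0.0, 0.0]]
[20, [-0.04, 0.5, 0.06], [0.0, -0.0, 0.0]]
[20, [-0.04, 0.75, 0.06], [0.0, -0.0, -0.02]]
[20, [-0.04, 1.01, 0.06], [0.0, -0.0, -0.13]]
[20, [-0.04, 1.26, 0.06], [0.0, -0.0, -0.34]]
[20, [-0.04, 1.51, 0.06], [0.0, -0.0, -0.65]]
[20, [-0.04, 1.76, 0.06], [0.0, -0.0, -1.06]]
[20, [-0.04, 2.01, 0.06], [0.0, -0.0, -1.56]]
[20, [-0.04, 2.01, 0.06], [0.0, -0.0, -1.56]]
[20, [-0.04, 2.01, 0.06], [0.0, -0.0, -1.56]]
3.8333 [501.43889033  88.02733959  15.56644088] 0.20473907236508546 [[20, [-0.04, -2.67, 0.06], [0.0, -0.0, 0.0]]]
```

View pics/a2.png

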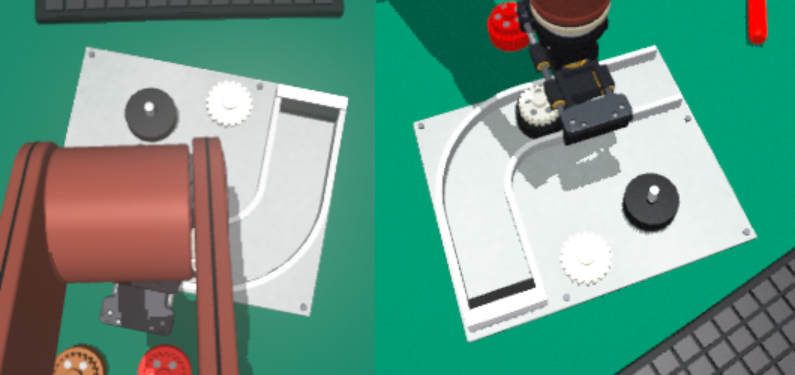

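The carrier is being pushed upright ahead of the fingers (right crop, 538,108) and the spare is unmoved. Continue.

arm_command([
  [20, [-0.04, 0.2, 0.06], [0, 0, 0]],
  [20, [-0.04, 0.4, 0.06], [0, 0, 0]],
  [20, [-0.04, 0.6, 0.06], [0, 0, 0]],
  [20, [-0.04, 0.8, 0.06], [0, 0, -0.05]],
  [20, [-0.04, 1.0, 0.06], [0, 0, -0.15]],
  [20, [-0.04, 1.2, 0.06], [0, 0, -0.3]],
  [20, [-0.04, 1.4, 0.06], [0, 0, -0.5]],
  [20, [-0.04, 1.6, 0.06], [0, 0, -0.8]],
  [20, [-0.04, 1.8, 0.06], [0, 0, -1.1]],
  [20, [-0.04, 2.0, 0.06], [0, 0, -1.55]],
])

```text
time_s: 4.77
position: [490.1, 39.4, 13.9]
orientation: [1.0, -0.02, -0.0, 0.0]
contact_force: [0.1, 1.1, -0.4]
gripper_width: 0.201
```

```bash
python3 nx.py 35
```

```text
t 4.7667 s now -5.299999999999983 F [ 0.1  1.1 -0.4] [490.1  39.4  13.9]
[20, [-0.03, 0.2, -0.0], [0.0, 0.0, -0.44]]
[20, [-0.05, 0.4, -0.0], [-0.0, 0.0, -0.95]]
[20, [-0.07, 0.6, -0.0], [-0.0, 0.0, -1.45]]
[20, [-0.08, 0.8, -0.0], [-0.0, 0.0, -1.96]]
[20, [-0.07, 1.0, -0.0], [-0.0, 0.0, -2.47]]
[20, [-0.06, 1.2, -0.0], [-0.0, 0.0, -2.97]]
[20, [-0.04, 1.4, -0.0], [-0.0, 0.0, -3.48]]
[20, [0.0, 1.6, -0.0], [-0.0, 0.0, -3.99]]
[20, [0.0, 1.6, -0.0], [-0.0, 0.0, -3.99]]
[20, [0.0, 1.6, -0.0], [-0.0, 0.0, -3.99]]
```

arm_command([
  [20, [-0.03, 0.2, 0], [0, 0, -0.45]],
  [20, [-0.05, 0.4, 0], [0, 0, -0.95]],
  [20, [-0.07, 0.6, 0], [0, 0, -1.45]],
  [20, [-0.08, 0.8, 0], [0, 0, -1.95]],
  [20, [-0.07, 1.0, 0], [0, 0, -2.45]],
  [20, [-0.06, 1.2, 0], [0, 0, -2.95]],
  [20, [-0.04, 1.4, 0], [0, 0, -3.5]],
  [20, [0, 1.6, 0], [0, 0, -4.0]],
  [20, [0, 1.6, 0], [0, 0, -4.0]],
  [20, [0, 1.6, 0], [0, 0, -4.0]],
])

```text
time_s: 5.6
position: [488.8, -0.5, 14.0]
orientation: [0.982, 0.187, -0.0, 0.0]
contact_force: [-0.1, 0.4, 0.5]
gripper_width: 0.198
```

```bash
python3 nx.py 75;python3 look.py pics/a3.png
```

```text
t 5.6 s now 34.900000000000006 F [-0.1  0.4  0.5] [488.8  -0.5  14. ]
[20, [-0.05, 0.2, 0.0], [0.0, 0.0, -0.52]]
[20, [-0.07, 0.4, 0.0], [0.0, 0.0, -1.02]]
[20, [-0.09, 0.6, 0.0], [0.0, 0.0, -1.52]]
[20, [-0.09, 0.8, 0.0], [0.0, 0.0, -2.03]]
[20, [-0.09, 1.0, 0.0], [0.0, 0.0, -2.53]]
[20, [-0.07, 1.2, 0.0], [0.0, 0.0, -3.04]]
[20, [-0.05, 1.39, 0.0], [0.0, 0.0, -3.54]]
[20, [-0.01, 1.59, 0.0], [0.0, 0.0, -4.04]]
[20, [-0.01, 1.59, 0.0], [0.0, 0.0, -4.04]]
[20, [-0.01, 1.59, 0.0], [0.0, 0.0, -4.04]]
5.6 [ 4.88779559e+02 -4.66906041e-01  1.40444741e+01] 0.19817762385789794 [[20, [3.2, -5.36, 0.0], [0.0, 0.0, 5.54]]]
```

View pics/a3.png

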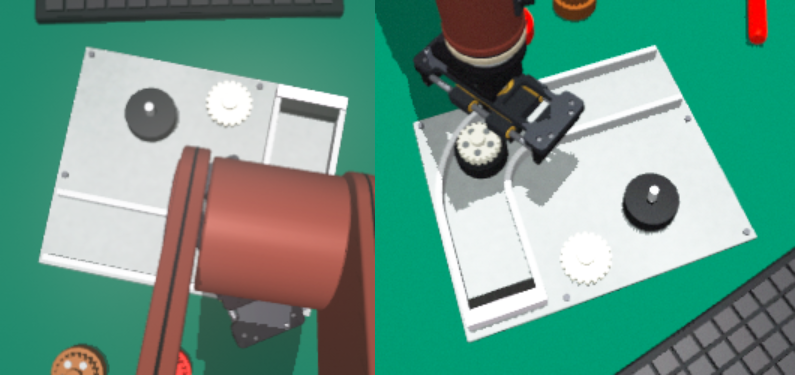

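The carrier is mid-bend (right crop, 480,148), upright and in the cup of the fingers. Continue.

arm_command([
  [20, [-0.05, 0.2, 0], [0, 0, -0.5]],
  [20, [-0.07, 0.4, 0], [0, 0, -1.0]],
  [20, [-0.09, 0.6, 0], [0, 0, -1.5]],
  [20, [-0.09, 0.8, 0], [0, 0, -2.0]],
  [20, [-0.09, 1.0, 0], [0, 0, -2.5]],
  [20, [-0.07, 1.2, 0], [0, 0, -3.0]],
  [20, [-0.05, 1.4, 0], [0, 0, -3.55]],
  [20, [-0.01, 1.6, 0], [0, 0, -4.05]],
  [20, [-0.01, 1.6, 0], [0, 0, -4.05]],
  [20, [-0.01, 1.6, 0], [0, 0, -4.05]],
])

```text
time_s: 6.53
position: [503.4, -37.2, 14.1]
orientation: [0.921, 0.389, 0.0, 0.0]
contact_force: [0.8, 0.1, 0.5]
gripper_width: 0.2
```

```bash
python3 nx.py 120
```

```text
t 6.5333 s now 74.80000000000001 F [0.8 0.1 0.5] [503.4 -37.2  14.1]
[20, [-0.06, 0.22, 0.0], [0.0, -0.0, -0.54]]
[20, [-0.09, 0.44, 0.0], [0.0, -0.0, -1.11]]
[20, [-0.1, 0.67, 0.0], [0.0, -0.0, -1.68]]
[20, [-0.11, 0.89, 0.0], [0.0, -0.0, -2.25]]
[20, [-0.09, 1.12, 0.0], [0.0, -0.0, -2.82]]
[20, [-0.07, 1.34, 0.0], [0.0, -0.0, -3.38]]
[20, [-0.03, 1.56, 0.0], [0.0, -0.0, -3.91]]
[20, [0.02, 1.78, 0.0], [0.0, -0.0, -4.36]]
[20, [0.02, 1.78, 0.0], [0.0, -0.0, -4.36]]
[20, [0.02, 1.78, 0.0], [0.0, -0.0, -4.36]]
```

arm_command([
  [20, [-0.06, 0.2, 0], [0, 0, -0.55]],
  [20, [-0.09, 0.45, 0], [0, 0, -1.1]],
  [20, [-0.1, 0.65, 0], [0, 0, -1.7]],
  [20, [-0.1, 0.9, 0], [0, 0, -2.25]],
  [20, [-0.1, 1.1, 0], [0, 0, -2.8]],
  [20, [-0.07, 1.35, 0], [0, 0, -3.4]],
  [20, [-0.03, 1.55, 0], [0, 0, -3.9]],
  [20, [0.02, 1.8, 0], [0, 0, -4.35]],
  [20, [0.02, 1.8, 0], [0, 0, -4.35]],
  [20, [0.02, 1.8, 0], [0, 0, -4.35]],
])

```text
time_s: 7.37
position: [536.0, -68.0, 14.0]
orientation: [0.81, 0.587, 0.0, -0.0]
contact_force: [-0.1, -0.0, 0.2]
gripper_width: 0.201
```

```bash
python3 nx.py 165; python3 look.py pics/a4.png
```

```text
t 7.3667 s now 120.19999999999999 F [-0.1 -0.   0.2] [536. -68.  14.]
[20, [-0.04, 0.22, 0.0], [-0.0, -0.0, -0.39]]
[20, [-0.06, 0.44, 0.0], [-0.0, -0.0, -0.67]]
[20, [-0.07, 0.67, 0.0], [-0.0, -0.0, -0.88]]
[20, [-0.07, 0.89, 0.0], [-0.0, -0.0, -1.01]]
[20, [-0.05, 1.11, 0.0], [-0.0, -0.0, -1.07]]
[20, [-0.03, 1.34, 0.0], [-0.0, -0.0, -1.07]]
[20, [-0.0, 1.56, 0.0], [-0.0, -0.0, -1.07]]
[20, [0.02, 1.78, 0.0], [-0.0, -0.0, -1.07]]
[20, [0.02, 1.78, 0.0], [-0.0, -0.0, -1.07]]
[20, [0.02, 1.78, 0.0], [-0.0, -0.0, -1.07]]
7.3667 [536.03939621 -67.97667868  14.00738385] 0.20128907746188388 [[20, [8.15, -3.59, 0.0], [-0.0, -0.0, 13.93]]]
```

View pics/a4.png

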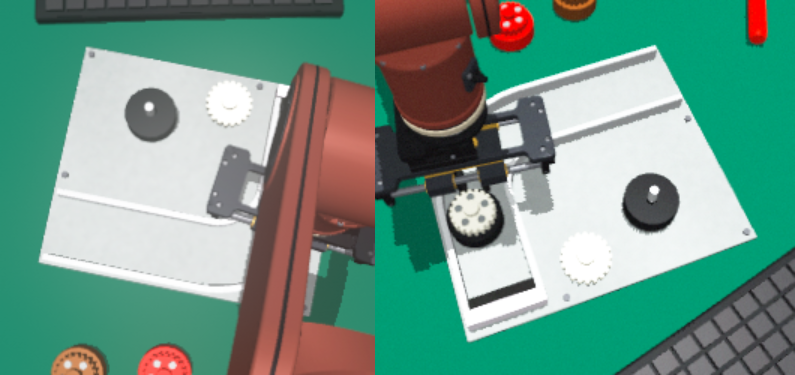

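The carrier is through the bend and in the exit leg (right crop, 475,213), upright.

arm_command([
  [20, [-0.04, 0.2, 0], [0, 0, -0.4]],
  [20, [-0.06, 0.4, 0], [0, 0, -0.65]],
  [20, [-0.07, 0.6, 0], [0, 0, -0.85]],
  [20, [-0.07, 0.8, 0], [0, 0, -1.0]],
  [20, [-0.06, 1.0, 0], [0, 0, -1.05]],
  [20, [-0.04, 1.2, 0], [0, 0, -1.05]],
  [20, [-0.02, 1.4, 0], [0, 0, -1.05]],
  [20, [0, 1.6, 0], [0, 0, -1.05]],
  [20, [0.02, 1.75, 0], [0, 0, -1.05]],
  [20, [0.02, 1.75, 0], [0, 0, -1.05]],
])

```text
time_s: 8.3
position: [579.0, -81.5, 14.3]
orientation: [0.775, 0.632, 0.0, 0.0]
contact_force: [-0.3, 0.0, 0.4]
gripper_width: 0.201
```

```bash
cat > cc.py <<'E'
from h import *
from workcell import r, optics, nets
c,s=np.cos(g[2]),np.sin(g[2])
for k in ("scene","top"):
    f=optics.grab_frame(k)
    for n in ("carrier_mid","spare_mid"):
        for d in nets.recognise(n,k)[:4]:
            rg=((32,6),(32,32),(25.5,46),(9,56)) if n[0]=="c" else ((32,6),(32,32),(5.5,56))
            w=fitc([(f,d["extent"])],[600,0],rg)[0]-g[:2]
            print(k,n,np.round(d["extent"]),round(d["conf"],2),"guide xy",np.round([c*w[0]+s*w[1],-s*w[0]+c*w[1]],1))
E
python3 nx.py 179; python3 cc.py
```

```text
t 8.3 s now 165.5 F [-0.3  0.   0.4] [579.  -81.5  14.3]
[20, [0.0, 0.07, 0.01], [0.01, 0.0, 0.0]]
[20, [0.0, 0.14, 0.01], [0.01, 0.0, 0.0]]
[20, [0.0, 0.2, 0.01], [0.01, 0.0, 0.0]]
[20, [0.0, 0.27, 0.01], [0.01, 0.0, 0.0]]
[20, [0.0, 0.34, 0.01], [0.01, 0.0, 0.0]]
[20, [0.0, 0.41, 0.01], [0.01, 0.0, 0.0]]
[20, [0.0, 0.47, 0.01], [0.01, 0.0, 0.0]]
[20, [0.0, 0.54, 0.01], [0.01, 0.0, 0.0]]
[20, [0.0, 0.54, 0.01], [0.01, 0.0, 0.0]]
[20, [0.0, 0.54, 0.01], [0.01, 0.0, 0.0]]
scene carrier_mid [248. 277.  37.  43.] 0.83 guide xy [ 58.1 -92.6]
scene carrier_mid [273. 129.  20.  35.] 0.68 guide xy [-238.9   25.8]
scene carrier_mid [308. 115.  30.  24.] 0.55 guide xy [-262.   121.7]
scene spare_mid [354. 244.  38.  41.] 0.74 guide xy [62.3 97.2]
top carrier_mid [281. 281.  37.  34.] 0.87 guide xy [-242.3   16.6]
top carrier_mid [223. 281.  38.  35.] 0.67 guide xy [-264.6  119. ]
top spare_mid [274. 107.  34.  36.] 0.9 guide xy [63.8 94.8]
```

arm_command([
  [20, [0, 0.1, 0], [0, 0, 0]],
  [20, [0, 0.15, 0], [0, 0, 0]],
  [20, [0, 0.2, 0], [0, 0, 0]],
  [20, [0, 0.25, 0], [0, 0, 0]],
  [20, [0, 0.3, 0], [0, 0, 0]],
  [20, [0, 0.35, 0], [0, 0, 0]],
  [20, [0, 0.4, 0], [0, 0, 0]],
  [20, [0, 0.45, 0], [0, 0, 0]],
  [20, [0, 0.5, 0], [0, 0, 0]],
  [20, [0, 0.5, 0], [0, 0, 0]],
])

```text
time_s: 9.43
position: [590.4, -83.9, 14.1]
orientation: [0.775, 0.632, 0.0, 0.0]
contact_force: [0.0, 0.1, -0.2]
gripper_width: 0.204
```

No stop contact yet, so I'll creep forward a few millimetres more.

arm_command([
  [20, [0, 0.03, 0], [0, 0, 0]],
  [20, [0, 0.06, 0], [0, 0, 0]],
  [20, [0, 0.08, 0], [0, 0, 0]],
  [20, [0, 0.1, 0], [0, 0, 0]],
  [20, [0, 0.12, 0], [0, 0, 0]],
  [20, [0, 0.14, 0], [0, 0, 0]],
  [20, [0, 0.16, 0], [0, 0, 0]],
  [20, [0, 0.16, 0], [0, 0, 0]],
  [20, [0, 0.16, 0], [0, 0, 0]],
  [20, [0, 0.16, 0], [0, 0, 0]],
])

```text
time_s: 10.27
position: [592.4, -84.2, 13.5]
orientation: [0.775, 0.632, -0.001, -0.001]
contact_force: [-5.6, 1.1, 3.1]
gripper_width: 0.201
```

```bash
python3 cc.py | grep scene; python3 nx.py 182|head -2; python3 look.py pics/a5.png
```

```text
scene carrier_mid [307. 113.  32.  28.] 0.97 guide xy [-260.8  120.8]
scene carrier_mid [276. 131.  19.  33.] 0.65 guide xy [-236.1   28.8]
scene carrier_mid [249. 285.  36.  40.] 0.58 guide xy [ 69.2 -95. ]
scene spare_mid [354. 243.  39.  43.] 0.55 guide xy [62.9 98.6]
t 10.5667 s now 179.20000000000005 F [-6.6  1.4  4. ] [592.4 -84.2  13.5]
[20, [0.0, 0.01, -0.02], [-0.03, 0.0, 0.01]]
10.5667 [592.42299838 -84.23868929  13.52621567] 0.20462969876440007 [[20, [8.68, -4.99, -0.0], [-0.03, 0.03, 15.01]]]
```

View pics/a5.png

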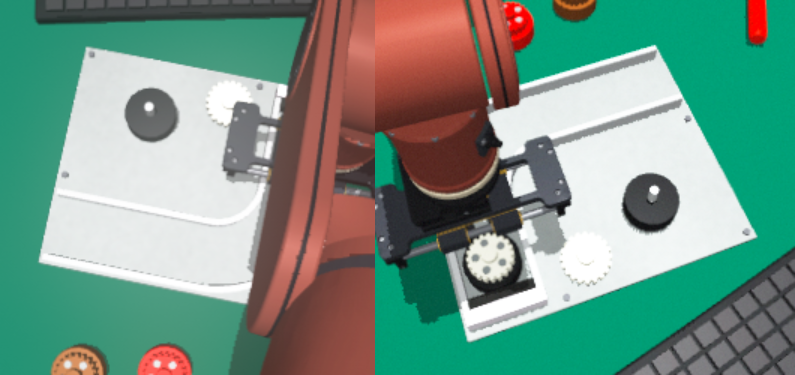

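The stop pushes back with 6.6 N, and both the vision fix (69, −95) and the pusher position match home. Back off, then lift.

arm_command([
  [20, [0, -0.1, 0], [0, 0, 0]],
  [20, [0, -0.3, 0], [0, 0, 0]],
  [20, [0, -0.5, 0], [0, 0, 0]],
  [20, [0, -0.7, 0], [0, 0, 0]],
  [20, [0, -0.8, -0.3], [0, 0, 0]],
  [20, [0, -0.8, -0.9], [0, 0, 0]],
  [20, [0, -0.8, -1.7], [0, 0, 0]],
  [20, [0, -0.8, -2.6], [0, 0, 0]],
  [20, [0, -0.8, -3.6], [0, 0, 0]],
  [20, [0, -0.8, -4.6], [0, 0, 0]],
])

```text
time_s: 11.5
position: [574.1, -80.4, 130.6]
orientation: [0.775, 0.632, 0.0, 0.0]
contact_force: [0.7, -0.5, 0.0]
gripper_width: 0.199
```

arm_command([
  [20, [0, -1, -0.5], [0, 0, 0]],
  [20, [0, -2, -1], [0, 0, 0]],
  [20, [0, -3, -1], [0, 0, 0]],
  [20, [0, -4, -1], [0, 0, 0]],
  [20, [0, -5, -1], [0, 0, 0]],
  [20, [0, -6, -1], [0, 0, 0]],
  [20, [0, -6, -1], [0, 0, 0]],
  [20, [0, -6, -1], [0, 0, 0]],
  [20, [0, -6, -1], [0, 0, 0]],
  [20, [0, -6, -1], [0, 0, 0]],
])

```text
time_s: 12.33
position: [428.6, -50.6, 154.8]
orientation: [0.775, 0.632, 0.0, 0.001]
contact_force: [0.7, -0.4, 0.0]
gripper_width: 0.2
```

```bash
python3 cc.py; python3 look.py pics/a6.png
```

```text
scene carrier_mid [247. 285.  40.  41.] 0.92 guide xy [ 69.7 -94.7]
scene carrier_mid [263. 130.  29.  36.] 0.87 guide xy [-240.4   13.2]
scene carrier_mid [309. 116.  29.  23.] 0.83 guide xy [-259.4  121. ]
scene carrier_mid [215. 159. 229. 199.] 0.61 guide xy [26.2 30.8]
scene spare_mid [354. 243.  38.  46.] 0.76 guide xy [64.3 97.7]
top carrier_mid [283. 279.  34.  38.] 0.94 guide xy [-242.9   16.7]
top carrier_mid [224. 282.  38.  37.] 0.73 guide xy [-267.4  114.9]
top carrier_mid [370. 125.  42.  33.] 0.66 guide xy [ 70.2 -92. ]
top spare_mid [272. 107.  38.  41.] 0.9 guide xy [60.8 95.6]
12.6333 [427.67450771 -50.29786114 153.84771752] 0.19886261303842806 [[20, [8.69, 1.74, 5.59], [-0.0, 0.0, 15.01]]]
```

View pics/a6.png

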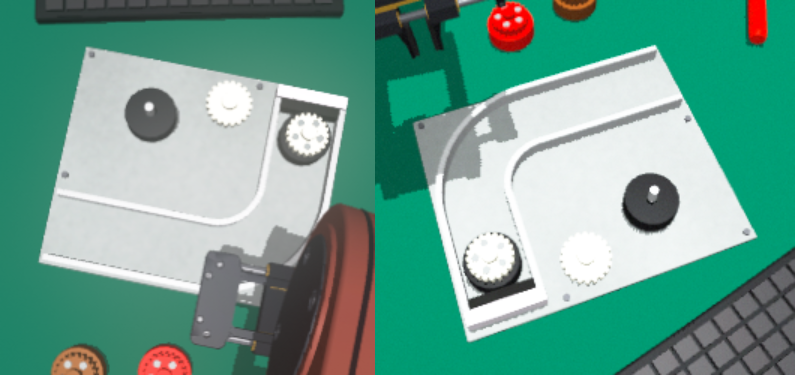

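The carrier is upright at the stop (left crop 304,136; right crop 491,260), the spare is in place and the arm is clear.

```bash
python3 -c "
from workcell import r
print(r.job_done())"
```

```text
the job is handed in; nothing more can be done
None
```

I pushed the carrier with the white wheel down the lane, round the bend and home against the rubber stop, then handed the job in. I used the nearly closed fingers low in the lane, and the simulated clock read about 12.6 s at the end.

- **Carrier:** the last camera fixes put it at about (70, −95) mm from the scene camera and (70, −92) mm from the top camera, against a home point of (70, −95). The 3 mm difference in y is close to the camera calibration error. It stands upright on the lane floor in both pictures.
- **Stop contact:** the push force rose to about 6.6 N at the expected pusher position.
- **Spare carrier:** its measured position agrees with where it started to within about 2 mm, which is measurement scatter, and it looks unmoved in the pictures.
- **Arm:** it is clear of everything, with no contact force above noise.

No check failed. The hand-in gave no verdict.

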